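Hang the reject bin on the punnet conveyor

TASK

Hang the orange reject bin on the conveyor's side rail at the green-taped station: lift its hook over the rail's upstanding lip, lower it gently into the channel behind, and slide it along the channel by feel until the hook's tongue drops into the notch in the wear strip, then ease it down fully home and let go. Lean only lightly on the rail throughout, never let the bin drop or bang, and leave everything else where it is.

Things in the scene. Friction and masses are not known exactly. Their poses are not given: they have to be found in the camera images.
- reject_bin: Loose orange open bin, 0.25-0.5 kg, standing on the bench. Origin: centre of its underside; z up, x to its hook side, y along its width. Tub 100 (x) x 140 (y) x 110 high, walls 4. A steel bracket 70 wide (y) on the +x wall: upright (x 46-50), bridge (z 150-154), downturned leg (x 61-65); the rail's lip goes in the 11 gap (x 50-61) of this hook. Total height 194.
- grip (a point): Centre of the black grip on the orange bin's bracket, right above the hook's gap, at bin (55.5, 0, 174); axes as the bin's. An upright plate 12 thick (x) x 70 long (y) x 40 high: pinch it from above across its 12 mm (fingers closing along the bin's x). 20 mm of grip lie below this point, then the bridge.
- hook (a point): Middle of the lower edge of the hook's leg (its shoulders), at bin (63, 0, 126); axes as the bin's. Leg 70 wide (y), 4 thick, 24 long from the bridge. From the middle of this edge a tongue 24 wide (y), 4 thick reaches 10 lower. Hung fully home, this point lies at seat in x and z (3 play either way in x), tongue in the notch, both shoulders on the strip.
- conveyor: Fixed belt conveyor across the bench's far side. Origin: bench level, under the robot-side face of its near side plate, middle of the green-taped station (tape 160 long). x across the belt away from the robot, y along the rail, z up. The plate (x 0-5, z 75-196, 1200 long) is the rail, its top edge the anti-jump lip. Lip and strip are thin: they bear 30 N at most from the bin.
- lip (a point): Middle of the top of the rail's anti-jump lip at the station, at conveyor (2.5, 0, 196); axes as the conveyor's. Lip 5 thick. The tongue must pass above it. Behind is a channel (conveyor x 5-17) with a white plastic wear strip on its floor, its top 16 below the lip's; the channel's far wall (x 17-22) is 12 below the lip's top, the belt beyond 20 below.
- seat (a point): Level of the wear strip's top, at conveyor (10, 0, 180); axes as the conveyor's. The strip is level but for one notch 30 long (y), 14 deep, square ends, set by the fitter: its middle lies anywhere within 35 either way along y of this point. The strip's rubber bed gives 1 mm under 20 N. Hook point 10 above: tongue still rides on the strip. Let go, the home bin's foot swings in about 3 degrees.
- blue_bin: Loose blue bin of the same make as the orange one, standing on the bench; stays there. Origin: centre of its underside.
- punnet_c: Loose black punnet of mushrooms, 103 x 148 x 66 high, on the bench scale at the left. Origin: centre of its underside. To be left alone.
- brush: Loose wooden mushroom brush, 150 long, 25 high, lying on the bench ahead of the robot. Origin: under its middle. To be left alone.
- glove_box: Loose white and blue carton of gloves, 120 x 235 x 70 high, on the right of the bench. Origin: centre of its underside. To be left alone.

How it is judged:
By the outcome, as a careful person would: the job done as asked, in the order asked, and still so for the second after the job is handed in, with the robot touching nothing.
It also fails if it takes over 58 s, if anything falls off the work surface, if the arm or the gripper's body presses on something with over 40 N, if the wrist force passes 120 N, or if a joint passes its speed limit or range.

ROBOT

A 6-joint arm with a two-finger parallel gripper is mounted at the origin on the work surface. World frame = base frame: x ahead of the robot, y to its left, z up, the work surface at z = 0. Lengths are in m, angles in rad, forces in N, time in s.
With the tool pointing down it reaches from about 0.275 to 0.75 m from the base axis. Payload 10.2 kg.
Tool frame: the origin (TCP) lies midway between the tips of the shut fingers; the grasp point (between the pads) lies 19 mm behind it (env.hold_point_z is the distance from the TCP to the grasp point, in m); z points along the fingers, y is the line along which they close (so a half turn about z gives the same grasp; the last joint's range is limited). The gripper opens to 85 mm and grips with 20 to 120 N. Pads are 22 mm wide; open, the fingers measure 114 mm over their backs; the gripper's body (76 mm by 85 mm) begins 54 mm behind the grasp point. The pads swing forward as they close: fully open they stand 13 mm farther back than shut.
Start: joints at [-1.483, 0.313, 1.498, -0, 1.331, -0.223], TCP at [0.161, -0.5, 0.231] pointing down, gripper open.
Joint ranges: [-2.94, 2.94], [-0.97, 2.17], [0.19, 2.56], [-1.23, 4.37], [0.02, 3.11], [-2.88, 2.88]. Speed limits (rad/s): [2.39, 2.39, 3.01, 3.14, 3.14, 3.14].

INTERFACE

Orientations are given as a unit quaternion [x, y, z, w].
In Python, from bench import env, kinematics, monitor, eyes, job gives the robot as it stands. The module is installed in compiled form; this text tells all that it offers. Calls block until the motion is done:
- env.reach(position, orientation): joint-space move of the TCP to a pose.
- env.movel(position, velocity=0.15, frame=None, guard=None): straight line of the TCP; frame=None keeps the orientation; velocity is the mean speed in m/s. With guard (N) it stops when the force on the tool has changed by that much, and returns True; else False.
- env.set_joints(angles): joint-space move.
- env.release() and env.close_gripper(effort=None): open the fingers fully, or close them until they stop; effort is the grip in N (None keeps the last).
- env.hold(seconds).
- kinematics.ik(position, orientation): joint angles nearest the present ones, or None.
- monitor.sense(): the state.
- eyes.grab_frame(name): name is "side" or "top" or "wrist"; returns a dict with "frame" (400x640x3 uint8, red, green, blue), "mtx" (3x3 intrinsics, pixels), "view" (4x4, takes a point from world to camera coordinates). Camera axes: x right, y down, z forward; pixel columns grow to the right and rows downward; lengths in m; the calibration is good to about 2 mm. A picture is of the moment at which its call begins. There is no depth.
A pose or a line that the arm cannot do raises env.MotionError and nothing moves.
- job.hand_in(): hands the job in; it is judged then, once.
The state is a dict: "clock": time; "joints": joint angles; "qvel": joint speeds; "joint_efforts": joint torques, N m; "position": TCP position; "ee_rot": TCP orientation; "contact_force": force on the tool from outside, world axes, zero at the start; "ft_torque": the same for the moment, N m; "finger_gap": opening from 0.0 (shut) to 1.0 (fully open); "gripper_force": force on a finger pad.
Only numpy, scipy, OpenCV 4.12 (cv2) and the standard library are available. Lean on these libraries where they do the work, as an engineer would, in place of code of your own. Each camera call takes 0.05 s, during which the arm holds its last target. There are 200 camera calls.

## Working session

There is one attempt and no reset: what is moved stays moved. The work goes in short steps, each a Python script; the robot and the scene stay as the last script left them, time stands still between calls to the robot, and variables do not carry over. Pictures are saved under pics/ and viewed, at most 10 in all, crops included, and the job is handed in when it is done.

```bash
mkdir -p pics; cat > h.py <<'E'
from bench import env, kinematics, monitor, eyes, job
import numpy as np, cv2
def snap(n,f):
    d=eyes.grab_frame(n); cv2.imwrite(f'pics/{f}.png',d['frame'][:,:,::-1]); np.savez(f'pics/{f}.npz',**d); return d
def ray(d,u,v):
    V=np.array(d['view']);R=V[:3,:3];c=-R.T@V[:3,3]
    return c,R.T@np.linalg.inv(d['mtx'])@np.array([u,v,1.])
def onz(d,u,v,z):
    c,r=ray(d,u,v); return c+r*(z-c[2])/r[2]
def proj(d,p):
    V=np.array(d['view']);q=d['mtx']@(V[:3,:3]@np.array(p)+V[:3,3]);return q[:2]/q[2]
E
python3 - <<'E'
from h import *
for n in('top','side'):
    d=snap(n,n+'0'); print(n,ray(d,320,200)); print(np.array(d['mtx']))
print(monitor.sense())
E
```

```text
top (array([0.30994542, 0.02697555, 1.8238396 ]), array([ 0.12217659, -0.00877563, -0.99254308]))
[[447.37726092   0.         315.46296228]
 [  0.         447.37726092 197.06504991]
 [  0.           0.           1.        ]]
side (array([0.06291191, 0.78225123, 0.86972736]), array([ 0.40421456, -0.65775399, -0.6356009 ]))
[[389.71098964   0.         320.36138017]
 [  0.         389.71098964 198.37591371]
 [  0.           0.           1.        ]]
{'clock': 0.1, 'joints': array([-1.48342543e+00,  3.13388887e-01,  1.49832297e+00,  4.79470037e-06,
        1.33097571e+00, -2.23392577e-01]), 'qvel': array([-0.00123872, -0.00085919, -0.00169348, -0.0007257 , -0.00027043,
       -0.0009288 ]), 'joint_efforts': array([ 3.69972709e-03, -4.12897038e+01, -2.60137957e+01, -7.98929204e-05,
        3.05663190e-03, -1.05768844e-06]), 'position': array([ 0.16051202, -0.49964111,  0.23080929]), 'ee_rot': array([ 9.87952466e-01,  1.54756664e-01,  3.95272822e-05, -5.46032031e-04]), 'contact_force': array([-0.51795792, -0.24675365,  0.17024436]), 'ft_torque': array([ 0.05278678, -0.04063696,  0.01313311]), 'gripper_force': 0.0, 'finger_gap': 0.9988792645841558}
```

View pics/top0.png

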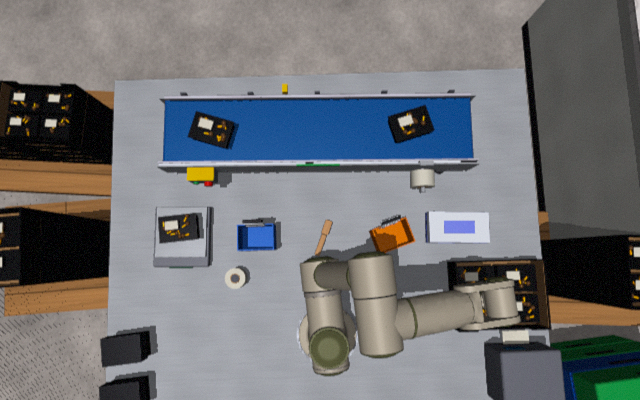

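View pics/side0.png

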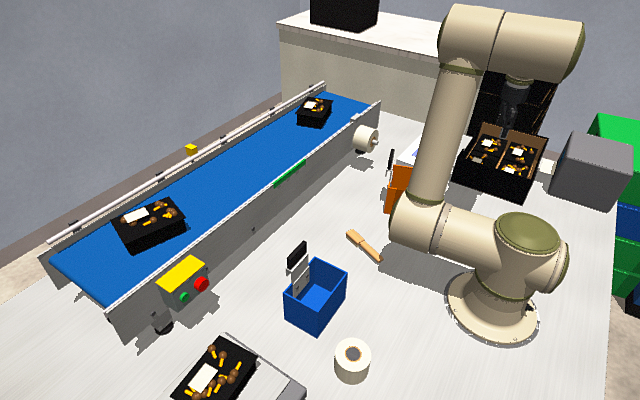

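The top view shows the orange bin at (392,234) with its grip at about (391,219), the green tape at (317,163) and the blue bin at (257,236). In the side view the tape runs from (275,185) to (305,162) along the rail's top edge.

```bash
python3 - <<'E'
from h import *
t=dict(np.load('pics/top0.npz'));s=dict(np.load('pics/side0.npz'))
def m(d,lo,hi,box):
    h=cv2.cvtColor(d['frame'],cv2.COLOR_RGB2HSV);k=cv2.inRange(h,lo,hi);z=np.zeros_like(k);x0,y0,x1,y1=box;z[y0:y1,x0:x1]=k[y0:y1,x0:x1];return z
g=m(t,(45,100,50),(75,255,255),(250,140,370,180));v,u=np.nonzero(g);print('tape top',u.min(),u.max(),v.min(),v.max())
for uu in(u.min(),u.max()):
    vv=v[u==uu].mean();print(uu,vv,onz(t,uu,vv,.19))
gs=m(s,(45,100,50),(75,255,255),(250,140,330,200));v,u=np.nonzero(gs);print('tape side',u.min(),v[u==u.min()],u.max(),v[u==u.max()],onz(s,u.min(),v[u==u.min()].mean(),.19),onz(s,u.max(),v[u==u.max()].mean(),.19))
o=m(t,(5,150,80),(18,255,255),(350,200,430,270));c=max(cv2.findContours(o,0,1)[0],key=cv2.contourArea);r=cv2.minAreaRect(c);b=cv2.boxPoints(r);print('orange',r)
P=np.array([onz(t,*p,.11) for p in b]);print(P,P.mean(0))
for i in range(4):print(np.linalg.norm(P[i]-P[i-1]))
k=cv2.inRange(cv2.cvtColor(t['frame'],cv2.COLOR_RGB2HSV),(0,0,0),(180,255,60))
z=np.zeros_like(k);z[208:235,370:412]=k[208:235,370:412];v,u=np.nonzero(z);print('grip',u.mean(),v.mean(),onz(t,u.mean(),v.mean(),.185))
# rail lip in top: bright line ends
row=cv2.resize(np.hstack([t['frame'][130:190,270:370],t['frame'][200:260,350:450]]),None,fx=4,fy=4,interpolation=0)
cv2.imwrite('pics/c1.png',row[:,:,::-1])
E
```

```text
tape top 297 339 163 166
297 165.5 [0.64270216 0.09417276 0.19      ]
339 164.5 [ 0.64191411 -0.06199515  0.19      ]
tape side 272 [183] 305 [159 160 161 162 163] [0.6515107  0.09146552 0.19      ] [ 0.63707062 -0.05621943  0.19      ]
orange ((392.53448486328125, 235.08621215820312), (26.183042526245117, 37.32476043701172), 68.19859313964844)
[[ 0.40033261 -0.17722314  0.11      ]
 [ 0.44963816 -0.31244893  0.11      ]
 [ 0.35576402 -0.34443608  0.11      ]
 [ 0.30714248 -0.21004853  0.11      ]] [ 0.37821932 -0.26103917  0.11      ]
0.09880236055336127
0.14393419931028492
0.09917425254238033
0.1429127980395082
grip 391.1860465116279 219.69767441860466 [ 0.43139506 -0.24627539  0.185     ]
```

View pics/c1.png

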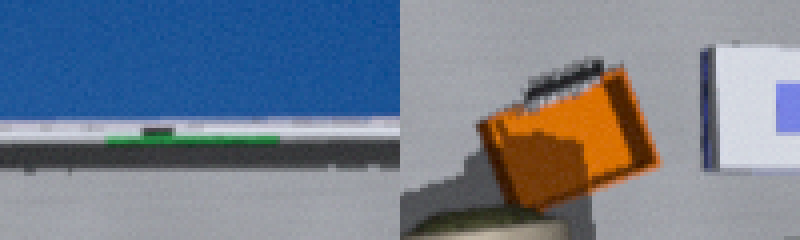

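The crop shows the tape at u 296–340 and a dark gap in the strip at about u 306–313 (y ≈ +0.03), probably the notch. The bin's yaw is about 19°. Next I hover over the grip for a close look.

```bash
cat >> h.py <<'E'
from scipy.spatial.transform import Rotation as Ro
def quat(a):
    s,c=np.sin(a),np.cos(a)
    return Ro.from_matrix(np.array([[-s,c,0],[c,s,0],[0,0,-1]])).as_quat()
E
python3 - <<'E'
from h import *
for a in(19,199,-161,0,180):
    for p in([.431,-.245,.31],[.655,.03,.27]):
        print(a,p,kinematics.ik(p,quat(np.radians(a))))
a=np.radians(19)
qs=[(kinematics.ik([.431,-.245,.31],quat(a+k)),k) for k in(0,np.pi)]
q,k=min((x for x in qs if x[0] is not None),key=lambda x:abs(x[0][5]))
print(k); env.reach([.431,-.245,.31],quat(a+k))
snap('wrist','w1');S=monitor.sense();print(S['clock'],S['position'],S['contact_force'])
E
```

```text
19 [0.431, -0.245, 0.31] [-7.53686566e-01  2.01901025e-01  1.43706194e+00 -4.44089210e-16
  1.50262969e+00 -1.08529912e+00]
19 [0.655, 0.03, 0.27] [-1.32545219e-01  5.99727199e-01  9.69326871e-01 -4.44089210e-16
  1.57253858e+00 -4.64157777e-01]
199 [0.431, -0.245, 0.31] [-7.53686566e-01  2.01901025e-01  1.43706194e+00 -4.44089210e-16
  1.50262969e+00  2.05629353e+00]
199 [0.655, 0.03, 0.27] [-1.32545219e-01  5.99727199e-01  9.69326871e-01 -4.44089210e-16
  1.57253858e+00  2.67743488e+00]
-161 [0.431, -0.245, 0.31] [-7.53686566e-01  2.01901025e-01  1.43706194e+00 -4.44089210e-16
  1.50262969e+00  2.05629353e+00]
-161 [0.655, 0.03, 0.27] [-1.32545219e-01  5.99727199e-01  9.69326871e-01 -4.44089210e-16
  1.57253858e+00  2.67743488e+00]
0 [0.431, -0.245, 0.31] [-7.53686566e-01  2.01901025e-01  1.43706194e+00 -4.44089210e-16
  1.50262969e+00 -7.53686566e-01]
0 [0.655, 0.03, 0.27] [-1.32545219e-01  5.99727199e-01  9.69326871e-01 -4.44089210e-16
  1.57253858e+00 -1.32545219e-01]
180 [0.431, -0.245, 0.31] [-7.53686566e-01  2.01901025e-01  1.43706194e+00 -4.44089210e-16
  1.50262969e+00  2.38790609e+00]
180 [0.655, 0.03, 0.27] None
0
1.5667 [ 0.43057927 -0.24577553  0.30965243] [ 0.51551906 -0.00686798  0.66354969]
```

View pics/w1.png

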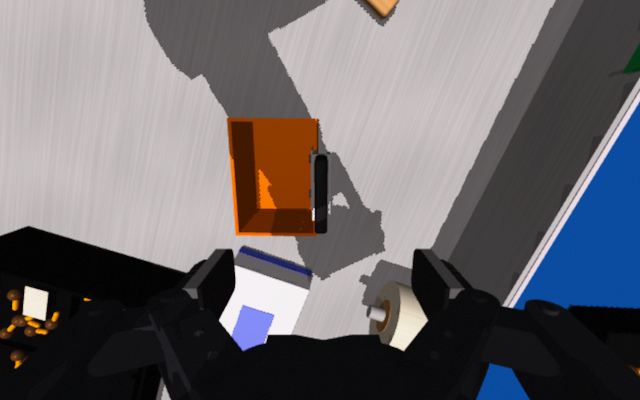

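The wrist view shows the grip at u 314–328, v 153–234, and the tub rim running (229,119)–(318,119)–(326,236)–(237,235). I'll measure those by casting rays.

```bash
python3 - <<'E'
from h import *
d=dict(np.load('pics/w1.npz'))
h=cv2.cvtColor(d['frame'],cv2.COLOR_RGB2HSV)
k=cv2.inRange(h,(0,0,0),(180,255,45));z=np.zeros_like(k);z[140:245,306:336]=k[140:245,306:336]
c=max(cv2.findContours(z,0,1)[0],key=cv2.contourArea);b=cv2.boxPoints(cv2.minAreaRect(c));print('grip px',b.round(1))
P=np.array([onz(d,*p,.194) for p in b]);print(P.round(4),P.mean(0).round(4))
for i in range(4):e=P[i]-P[i-1];print(np.linalg.norm(e).round(4),np.degrees(np.arctan2(e[1],e[0])).round(1))
o=cv2.inRange(h,(5,150,60),(18,255,255));c=max(cv2.findContours(o,0,1)[0],key=cv2.contourArea)
b=cv2.boxPoints(cv2.minAreaRect(c));print('rim',b.round(1))
P=np.array([onz(d,*p,.11) for p in b]);print(P.round(4),P.mean(0).round(4))
for i in range(4):e=P[i]-P[i-1];print(np.linalg.norm(e).round(4),np.degrees(np.arctan2(e[1],e[0])).round(1))
print('cam',ray(d,320,200))
E
```

```text
grip px [[315. 155.]
 [327. 155.]
 [327. 232.]
 [315. 232.]]
[[ 0.4109 -0.2111  0.194 ]
 [ 0.4206 -0.2077  0.194 ]
 [ 0.4437 -0.2744  0.194 ]
 [ 0.4332 -0.278   0.194 ]] [ 0.4271 -0.2428  0.194 ]
0.0706 108.4
0.0103 18.8
0.0705 -71.0
0.0111 -161.1
rim [[227. 118.]
 [317. 118.]
 [317. 235.]
 [227. 235.]]
[[ 0.3068 -0.2134  0.11  ]
 [ 0.4009 -0.1813  0.11  ]
 [ 0.4448 -0.3123  0.11  ]
 [ 0.3402 -0.348   0.11  ]] [ 0.3732 -0.2637  0.11  ]
0.1387 103.9
0.0994 18.8
0.1382 -71.5
0.1106 -161.1
cam (array([ 0.40861851, -0.18230149,  0.45061754]), array([ 0.07214843, -0.24590475, -0.96670744]))
```

```bash
python3 - <<'E'
from h import *
d=dict(np.load('pics/w1.npz'))
h=cv2.cvtColor(d['frame'],cv2.COLOR_RGB2HSV)
o=cv2.inRange(h,(5,150,60),(18,255,255));k=cv2.inRange(h,(0,0,0),(180,255,45))
def fit(pts,z):
    p=np.array([onz(d,u,v,z)[:2] for u,v in pts],np.float32);vx,vy,x,y=cv2.fitLine(p,cv2.DIST_HUBER,0,.01,.01).ravel();return np.degrees(np.arctan2(vy,vx))%180-90,x,y
print('left rim',fit([(np.nonzero(o[v,200:340])[0].min()+200,v) for v in range(125,230)],.11))
print('bottom rim',fit([(u,np.nonzero(o[150:260,u])[0].max()+150.5) for u in range(245,308)],.11))
print('top rim',fit([(u,np.nonzero(o[90:200,u])[0].min()+89.5) for u in range(240,308)],.11))
g=[np.nonzero(k[v,308:336])[0]+308 for v in range(162,227)]
print('grip L',fit([(x.min()-.5,v) for x,v in zip(g,range(162,227))],.194),'R',fit([(x.max()+.5,v) for x,v in zip(g,range(162,227))],.194))
E
```

```text
left rim (np.float32(18.293419), np.float32(0.32809252), np.float32(-0.2768962))
bottom rim (np.float32(-71.1401), np.float32(0.39650428), np.float32(-0.3294502))
top rim (np.float32(-71.166985), np.float32(0.35526627), np.float32(-0.1962718))
grip L (np.float32(18.399551), np.float32(0.42123023), np.float32(-0.24351658)) R (np.float32(19.015305), np.float32(0.432173), np.float32(-0.24249211))
```

```bash
python3 - <<'E'
from h import *
q=quat(np.radians(18.7)); p=[.4270,-.2428]
env.reach([*p,.25],q)
print('hit',env.movel([*p,.158],velocity=.08,guard=8))
F0=monitor.sense()['contact_force']
env.close_gripper(90)
S=monitor.sense();print(S['clock'],S['position'],S['contact_force'],F0,S['finger_gap'],S['gripper_force'])
env.movel([*p,.168],velocity=.03)
S=monitor.sense();print(S['contact_force'],S['ft_torque'])
env.movel([*p,.28],velocity=.12)
env.reach([.575,.08,.285],quat(0.))
env.hold(.3)
snap('wrist','w2');snap('side','s2');S=monitor.sense();print(S['clock'],S['position'],S['contact_force'],S['ft_torque'],S['finger_gap'])
E
```

```text
hit False
3.8833 [ 0.42715386 -0.24274286  0.15816406] [1.42285403 2.07883428 2.16766038] [ 0.30475719  0.78506785 -0.08720523] 0.12907842487759752 87.86437511444092
[-0.49739321  0.10004751 -4.00712972] [ 0.06466216 -0.18420942  0.0220905 ]
7.1833 [0.57500679 0.07966899 0.28503275] [-0.52383249  0.8691234  -3.57514879] [ 0.04825125 -0.19455596 -0.01015636] 0.12546551614708024
```

View pics/w2.png

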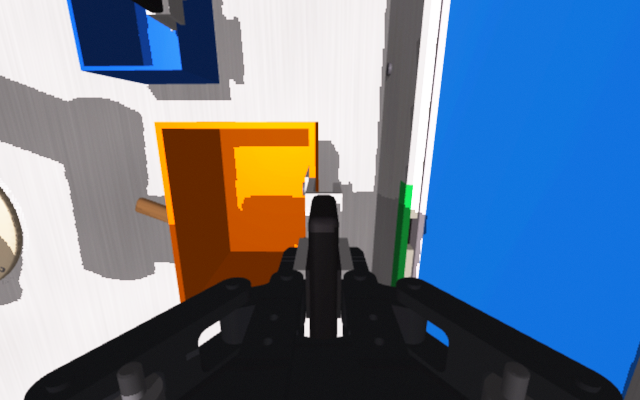

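View pics/s2.png

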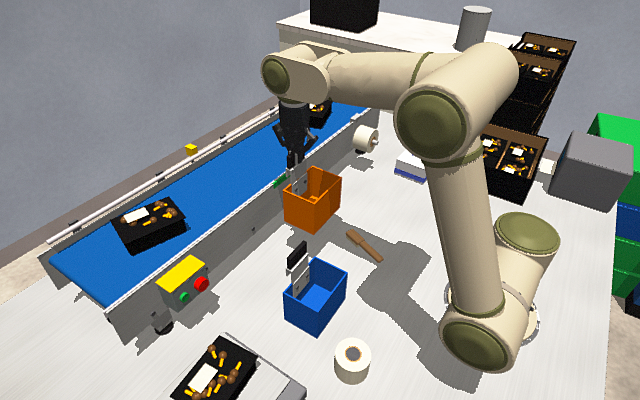

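The wrist view shows the bin held squarely, with the tape at u 400–411, v 182–285 and dark patches beside it near (412,215–275). The side view confirms the bin is hanging level. I'll zoom in on the rail.

```bash
python3 - <<'E'
from h import *
d=dict(np.load('pics/w2.npz'))
f=d['frame'][170:295,380:450]
f=cv2.rotate(f,cv2.ROTATE_90_COUNTERCLOCKWISE)
cv2.imwrite('pics/c2.png',cv2.resize(f,None,fx=6,fy=6,interpolation=0)[:,:,::-1])
for v in(60,100,140,175,200,230,260):
    print(v,[tuple(int(x) for x in d['frame'][v,u]) for u in range(398,436,2)])
print([onz(d,u,v,.196).round(4) for u,v in((411,185),(405,285))])
E
```

```text
60 [(91, 87, 87), (93, 88, 89), (92, 89, 91), (92, 88, 89), (93, 90, 91), (93, 89, 90), (95, 91, 92), (93, 88, 87), (94, 89, 91), (85, 81, 82), (182, 173, 175), (246, 243, 243), (245, 242, 242), (246, 242, 242), (255, 255, 255), (255, 255, 255), (255, 255, 255), (255, 255, 255), (246, 244, 246)]
100 [(89, 87, 87), (92, 88, 87), (92, 88, 89), (92, 88, 88), (93, 89, 90), (91, 87, 87), (93, 89, 90), (92, 88, 89), (168, 162, 162), (244, 241, 241), (245, 241, 242), (244, 241, 241), (255, 255, 255), (255, 255, 255), (255, 255, 255), (255, 255, 255), (229, 223, 227), (247, 241, 245), (254, 253, 254)]
140 [(94, 89, 88), (93, 89, 89), (93, 89, 88), (91, 85, 86), (93, 88, 89), (93, 89, 90), (138, 132, 133), (245, 241, 242), (245, 241, 242), (245, 241, 242), (255, 255, 255), (255, 255, 255), (255, 255, 255), (255, 255, 255), (152, 142, 146), (252, 248, 250), (254, 253, 254), (254, 253, 254), (157, 190, 240)]
175 [(93, 89, 89), (91, 88, 89), (93, 89, 89), (94, 90, 92), (78, 74, 76), (239, 236, 236), (246, 243, 243), (246, 243, 243), (255, 254, 254), (255, 255, 255), (255, 255, 255), (255, 255, 2
[... 400 characters left out ...]
, 117, 223), (19, 117, 224)]
230 [(12, 67, 26), (13, 68, 27), (18, 115, 43), (17, 125, 46), (17, 124, 45), (24, 90, 39), (51, 46, 47), (93, 85, 90), (95, 87, 92), (93, 86, 90), (162, 147, 155), (171, 159, 167), (171, 158, 167), (23, 61, 116), (16, 93, 185), (18, 117, 223), (18, 118, 223), (20, 117, 223), (18, 116, 222)]
260 [(14, 78, 29), (14, 122, 44), (18, 124, 47), (14, 122, 45), (191, 191, 170), (209, 198, 184), (210, 198, 185), (170, 158, 151), (142, 131, 139), (172, 159, 167), (171, 159, 167), (153, 186, 239), (20, 118, 222), (21, 118, 223), (20, 118, 223), (19, 117, 222), (20, 118, 223), (19, 117, 223), (20, 118, 223)]
[array([0.6442, 0.0975, 0.196 ]), array([0.6459, 0.0086, 0.196 ])]
```

View pics/c2.png

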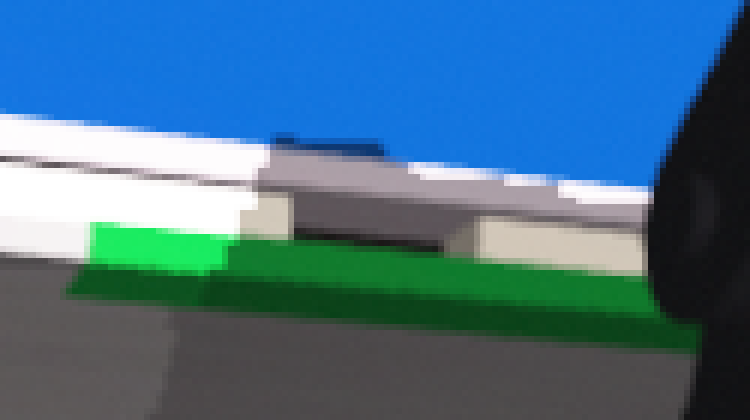

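The crop shows the notch clearly. Its ends in the strip are near pixels v≈219 and v≈250, at u≈413 and 409. The lip's near top edge runs through (403.5,200) and (417.5,60).

```bash
python3 - <<'E'
from h import *
d=dict(np.load('pics/w2.npz'))
print('near',[onz(d,u,v,.196).round(4)[:2] for u,v in((417.5,60),(413.3,100),(409.7,140),(406,175),(403,200),(401,230),(398.5,260))])
print('far',[onz(d,u,v,.196).round(4)[:2] for u,v in((425,60),(421,100),(417,140),(413,175),(411,200),(409,230),(405.5,260))])
print('notch',[onz(d,u,v,.18).round(4)[:2] for u,v in((413,219),(409,250))])
print('tape',[onz(d,u,v,.196).round(4)[:2] for u,v in((407,184.5),)])
t=dict(np.load('pics/top0.npz'))
print('topnotch',[onz(t,u,162.5,.18).round(4)[:2] for u in(306,313.5)])
g=[onz(d,u,215,.195).round(4) for u in(311,336)];print(g)
E
```

```text
near [array([0.6418, 0.1881]), array([0.641 , 0.1612]), array([0.6405, 0.1324]), array([0.6397, 0.1055]), array([0.6387, 0.0853]), array([0.6389, 0.0596]), array([0.6386, 0.0325])]
far [array([0.6472, 0.1881]), array([0.6466, 0.1612]), array([0.6461, 0.1324]), array([0.6452, 0.1055]), array([0.6452, 0.0852]), array([0.6455, 0.0596]), array([0.6446, 0.0325])]
notch [array([0.6531, 0.0638]), array([0.6519, 0.0344])]
tape [array([0.641 , 0.0979])]
topnotch [array([0.6552, 0.0606]), array([0.6544, 0.0326])]
[array([0.5647, 0.0724, 0.195 ]), array([0.5852, 0.0724, 0.195 ])]
```

Lip centre line is x ≈ 0.642 at y = 0.05, the rail's yaw is about −1.1°, and the notch middle is at y ≈ 0.049. I'll lower clear of the notch, at y ≈ 0.014, and then slide toward it by feel.

```bash
cat >> h.py <<'E'
YAW=np.radians(-1.1)
def lipx(y): return .642+.0195*(y-.05)
def F(n=4):
    r=[]
    for _ in range(n): env.hold(.03); r.append(monitor.sense()['contact_force'])
    return np.mean(r,0)
E
python3 - <<'E'
from h import *
q=quat(YAW);y=.014
env.reach([lipx(y)-.045,y,.285],q)
env.movel([lipx(y),y,.285],velocity=.12)
env.movel([lipx(y),y,.250],velocity=.08)
env.hold(.2);f0=F();np.save('f0.npy',f0);print('free',f0)
h=env.movel([lipx(y),y,.224],velocity=.025,guard=2.5)
S=monitor.sense();print(h,S['clock'],S['position'],F()-f0)
if not h:
    h=env.movel([lipx(y),y,.216],velocity=.008,guard=2.5)
    S=monitor.sense();print(h,S['clock'],S['position'],F()-f0,S['ft_torque'])
snap('side','s3');snap('wrist','w3')
E
```

```text
free [-0.02619252  0.19891217 -4.06910241]
False 10.2 [0.64138736 0.01399403 0.22422754] [-0.16613963 -0.18920887  0.34539059]
True 10.825 [0.64136076 0.01398819 0.22154871] [-0.37376298 -0.07596383  9.9312605 ] [-0.00254221 -0.16539444  0.01257641]
```

Contact at TCP z = 0.2215 matches the strip height. Next I feel for the sides of the channel, centre in x, and slide toward +y under light force control.

```bash
python3 - <<'E'
from h import *
f0=np.load('f0.npy');y=.014;z=.2228;x=lipx(y)
env.movel([x,y,z],velocity=.01);print('lift',F()-f0)
e=[]
for s in(-1,1):
    h=env.movel([x+s*.0045,y,z],velocity=.01,guard=2);p=monitor.sense()['position'][0];print(s,h,p-x,F()-f0);e.append(p-x)
    env.movel([x,y,z],velocity=.02)
np.save('dx.npy',np.mean(e));print(np.mean(e),monitor.sense()['clock'])
E
```

```text
lift [-0.08798121 -0.10230275 -0.25374238]
-1 True -0.0022794590414727534 [ 1.86452849 -0.24047949  5.91252365]
1 True 0.003883217620939905 [-0.28415658 -0.13300263  6.54781319]
0.0008018792897335758 13.3083
```

```bash
cat > slide.py <<'E'
from h import *
f0=np.load('f0.npy');dx=.0005;y=.014;z=.2225
S=monitor.sense();print(S['position'],F()-f0)
env.movel([lipx(y)+dx,y,z],velocity=.01)
while z>.219:
    f=(F(2)-f0)[2]
    if f>2: break
    z-=.0002; env.movel([lipx(y)+dx,y,z],velocity=.01)
print('touch',z,f,monitor.sense()['position'][2]); z0=z
free=0
while y<.064:
    y+=.0015; env.movel([lipx(y)+dx,y,z],velocity=.02)
    f=F(2)-f0; p=monitor.sense()['position']
    print(f'{p[0]:.4f} {p[1]:.4f} {p[2]:.4f} z={z:.4f}',f.round(1))
    if abs(f[1])>6: print('y stop');break
    if abs(f[2])>15: print('heavy');break
    z+=np.clip((f[2]-3.5)/25000,-.0003,.0004)
    if z<z0-.0015: print('dropping');break
print(monitor.sense()['clock'])
E
python3 slide.py
```

```text
[0.64088781 0.01405563 0.22214168] [ 0.32297153 -0.46649659  0.07763256]
touch 0.22169999999999998 3.6617044073373357 0.22195774634700374
0.6419 0.0153 0.2219 z=0.2217 [ 0.3 -2.3  3.8]
0.6420 0.0170 0.2219 z=0.2217 [ 0.3 -3.   4.2]
0.6419 0.0186 0.2218 z=0.2217 [-0.3 -2.3  4.6]
0.6419 0.0201 0.2218 z=0.2218 [ 0.8 -2.6  4.6]
0.6419 0.0216 0.2218 z=0.2218 [ 0.1 -1.9  5. ]
0.6419 0.0231 0.2218 z=0.2219 [ 0.1 -2.1  4.5]
0.6420 0.0246 0.2219 z=0.2219 [-0.3 -2.   4.3]
0.6420 0.0262 0.2219 z=0.2220 [-0.1 -2.1  3.6]
0.6421 0.0277 0.2219 z=0.2220 [-0.1 -1.5  3.5]
0.6421 0.0291 0.2219 z=0.2220 [ 0.3 -1.8  3.6]
0.6421 0.0306 0.2220 z=0.2220 [-0.4 -1.8  3.3]
0.6421 0.0321 0.2219 z=0.2220 [ 0.4 -1.4  2.7]
0.6422 0.0336 0.2219 z=0.2219 [ 0.4 -1.6  2. ]
0.6422 0.0351 0.2219 z=0.2219 [ 0.2 -1.8  3.8]
0.6422 0.0366 0.2219 z=0.2219 [ 0.6 -2.1  3.2]
0.6423 0.0381 0.2219 z=0.2219 [ 0.1 -1.9  3.1]
0.6423 0.0396 0.2219 z=0.2219 [-0.1 -1.4  3.4]
0.6423 0.0411 0.2219 z=0.2219 [ 0.1 -1.7  3.6]
0.6424 0.0426 0.2219 z=0.2219 [-0.6 -2.   3.1]
0.6424 0.0441 0.2218 z=0.2218 [ 0.4 -1.8  3.5]
0.6424 0.0456 0.2218 z=0.2218 [ 0.6 -1.5  2.7]
0.6424 0.0471 0.2218 z=0.2218 [-0.2 -1.5  2.9]
0.6424 0.0487 0.2217 z=0.2218 [ 0.5 -1.2  2.4]
0.6423 0.0503 0.2213 z=0.2217 [ 0.6 -0.3  0. ]
0.6425 0.0515 0.2215 z=0.2216 [ 0.2 -0.3  0.3]
0.6426 0.0530 0.2215 z=0.2215 [-0.3  0.6 -0.2]
0.6426 0.0545 0.2213 z=0.2213 [-0.1 -0.1 -0. ]
0.6426 0.0560 0.2212 z=0.2212 [ 0.7 -0.7 -0.6]
0.6427 0.0570 0.2211 z=0.2210 [-0.7 -4.9  0.3]
0.6428 0.0603 0.2216 z=0.2209 [-0.1  3.   5.7]
0.6429 0.0605 0.2215 z=0.2210 [-0.2 -0.1  7.5]
0.6429 0.0614 0.2214 z=0.2211 [-0.3 -3.6  8.1]
0.6429 0.0631 0.2215 z=0.2213 [ 1.3 -5.7  8.2]
0.6429 0.0648 0.2215 z=0.2215 [ 0.3 -5.1  8.5]
25.7917
```

It dropped free over y = 0.0495–0.0565, and then the tongue climbed out over the far end. I'll slide back to 0.053 and ease it down.

```bash
cat > down.py <<'E'
from h import *
f0=np.load('f0.npy');dx=.0005
z=.2220;y=.0648
while y>.0531:
    y-=.0015; y=max(y,.053); env.movel([lipx(y)+dx,y,z],velocity=.02)
    f=F(2)-f0;print(round(y,4),round(z,4),f.round(1)); 
    z+=np.clip((f[2]-3)/25000,-.0001,.0003)
    z=max(z,.2215)
z=.2215
while z>.2100:
    z-=.0005; env.movel([lipx(y)+dx,y,z],velocity=.01)
    f=F(2)-f0;p=monitor.sense()['position'];print(p.round(4),round(z,4),f.round(1))
    if f[2]>4: break
    if abs(f[1])>4: y+=np.sign(f[1])*.0004
    if abs(f[0])>4: dx+=np.sign(f[0])*.0004
S=monitor.sense();print(S['clock'],S['ft_torque'])
E
python3 down.py
```

```text
0.0633 0.222 [2.  1.  5.3]
0.0618 0.2221 [-0.   2.4  3.9]
0.0603 0.2221 [-0.9  1.4  2.7]
0.0588 0.2221 [-0.5  0.   0.8]
0.0573 0.222 [0.3 0.  0.4]
0.0558 0.2219 [-0.4 -0.2 -0.2]
0.0543 0.2218 [-0.4 -1.3 -0.2]
0.053 0.2217 [ 0.1 -0.6 -0.1]
[0.6426 0.053  0.221 ] 0.221 [-0.3 -0.4  0.5]
[0.6425 0.053  0.2205] 0.2205 [0.1 0.2 0.1]
[0.6426 0.053  0.22  ] 0.22 [-0.   0.2 -0.6]
[0.6425 0.053  0.2195] 0.2195 [0.3 0.2 0.2]
[0.6426 0.053  0.219 ] 0.219 [ 0.4 -0.6  0.7]
[0.6425 0.053  0.2185] 0.2185 [-0.4 -0.5 -0.6]
[0.6426 0.053  0.218 ] 0.218 [-0.   0.1 -0.7]
[0.6426 0.053  0.2175] 0.2175 [ 0.4 -0.3  0.3]
[0.6425 0.053  0.217 ] 0.217 [ 0.3 -0.9 -0.2]
[0.6425 0.053  0.2165] 0.2165 [ 0.2 -0.  -0.2]
[0.6425 0.053  0.216 ] 0.216 [-0.  -0.8 -0.7]
[0.6426 0.053  0.2155] 0.2155 [-0.5 -0.6 -0.2]
[0.6426 0.053  0.215 ] 0.215 [0.4 0.3 0. ]
[0.6426 0.053  0.2145] 0.2145 [ 0.3  0.  -0.4]
[0.6426 0.053  0.214 ] 0.214 [-0.3 -0.7 -0.3]
[0.6426 0.053  0.2135] 0.2135 [-0.1 -0.2  0.7]
[0.6426 0.053  0.213 ] 0.213 [ 0.5 -0.1 -0.2]
[0.6426 0.053  0.2125] 0.2125 [ 0.1  0.3 -0.2]
[0.6426 0.053  0.2121] 0.212 [-0.2  0.5  1.3]
[0.6426 0.053  0.2119] 0.2115 [-0.8  0.7  3.3]
[0.6427 0.053  0.2116] 0.211 [-1.8  0.1  8.8]
34.975 [0.05147931 0.16936104 0.00304813]
```

It is seated, with shoulder contact at TCP z ≈ 0.212, which matches full home. I'll ease off to about the bin's weight, release and withdraw.

```bash
python3 - <<'E'
from h import *
f0=np.load('f0.npy')
env.movel([.6424,.053,.2114],velocity=.01);print(F()-f0)
env.release();env.hold(.3);S=monitor.sense();print(S['clock'],S['contact_force'],S['finger_gap'])
env.movel([.6424,.053,.30],velocity=.06)
env.reach([.50,.053,.36],quat(YAW))
env.hold(.3);snap('wrist','w4');s=snap('side','s4');print(monitor.sense()['clock'])
cv2.imwrite('pics/c4.png',np.hstack([cv2.resize(s['frame'][120:280,220:380],(400,400)),cv2.resize(eyes.grab_frame('wrist')['frame'],(400,400))])[:,:,::-1])
E
```

```text
[-0.18815696  0.95278739  8.41233586]
36.3667 [-0.2839638  -0.26633166  0.58065132] 0.9959535198247262
39.0583
```

View pics/c4.png

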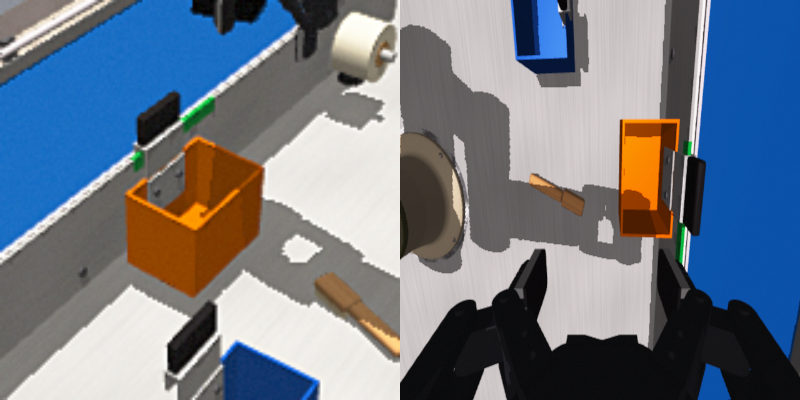

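The bin hangs on the lip at the taped station, with its grip near crop (158,118). The blue bin and brush look undisturbed, and the gripper is clear.

```bash
python3 -c "
from h import *
print(job.hand_in())"
```

```text
the job is handed in; nothing more can be done
None
```

The orange bin hangs on the rail at the green-taped station: by force and height its tongue is in the notch and its shoulders are on the strip. I let go, moved the arm clear and handed the job in at about 39 s; the tongue briefly climbed past the notch's far end before I slid it back, and I read no more than about 10 N on the rail.

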